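# Quarter-turn a slotted blank against the jig's corner post and index it on the key

## Task

The square wooden blank on the indexing jig has had its first slot cut, in the edge that now faces the open cutter side of the board. Push it with the fingers against the round steel corner post so that it makes a quarter turn on the post, keeping it flat on the board, then slide it along the side fence until its slot is fully home over the key and the edge lies flush on the back fence. Ease it along slowly with light pressure, never leaning on it with more than about 3 kg (30 N), and leave the other things where they are.

Things in the scene. Friction and masses are not known exactly. Their poses are not given: they have to be found in the camera images.
- jig: indexing jig screwed to the bench: grey laminated board 360x230x12 mm, two wooden fences in an L, steel post. Origin: bench level under the post's axis; z up; +x = the way the blank slides in, to the back fence; +y = from the side fence to the open cutter side, where a 6 mm saw slot runs out. Board: x -205 to 155, y -40 to 190 mm, top 12 mm above the origin. Fixed
- post: fixed polished steel corner post, 19 mm diameter, 32 mm high above the board, before the entry end of the side fence, its side 1 mm proud of the fence's face; origin: middle of its foot on the board's top (jig x 0, y 0). Pushed near the far end of the edge opposite the post, the blank turns; the post creeps along its edge to the middle, and a push in line with the post wedges it
- side_fence (a point): foot of the side fence's face at its entry end, on the board's top (jig x 17, y 8.5 mm). The face looks to the jig's +y and runs along the jig's x from 17 to 128 mm; the fence is 24 mm high above the board
- key (a point): foot of the key in the middle of the back fence's face, on the board's top (jig x 128, y 64 mm). The key is a wooden strip 10 mm wide, 22 mm high, standing 12 mm out of the fence towards the jig's -x, with a round nose of 5 mm radius. The back fence's face looks to the jig's -x, from y -30 to 120 mm, 24 mm high
- blank: square hardwood blank 110x110x32 mm, 0.2 to 0.4 kg, too wide to grip, flat on the board before the post. Origin: middle of its underside, z up. Its one slot is in its +y edge; at the start that faces the jig's +y within 12 degrees. Turned clockwise seen from above and home, its +y points along the jig's +x, middle at jig x 73, y 64 mm. Sliding takes 1 N, seating 5 N; over 30 N of push spoils it
- slot (a point): middle of the slot's mouth, on the blank's edge line at its underside (blank x 0, y 55 mm). The slot is 13 mm wide, 14 mm deep and goes through the whole thickness. If the blank stops about 12 mm short of the back fence, the key has met the edge beside the slot. Two pencil lines on another edge mark a slot not yet cut
- tape_measure: bystander: tape measure, 39 x 70 x 64 mm, on the bench before the jig's entry end
- offcut_1: bystander: wooden offcut, 42 x 74 x 28 mm, on the bench behind the back fence
- turned_knob: bystander: turned wooden knob, 44 mm across, 48 mm high, on the bench behind the back fence
- caliper: bystander: caliper lying on the bench, 67 x 200 x 10 mm, along the jig's cutter side
- offcut_4: bystander: wooden stick, 20 x 90 x 20 mm, on the bench close behind the side fence

How it is judged:
By the outcome, as a careful person would: the job done as asked, in the order asked, and still so for the second after the job is handed in, with the robot touching nothing.
It also fails if it takes over 72 s, if anything falls off the work surface, if the arm or the gripper's body presses on something with over 40 N, if the wrist force passes 120 N, or if a joint passes its speed limit or range.

## Robot

A 6-joint arm with a two-finger parallel gripper is mounted at the origin on a cart in front of the work surface, level with it; the furniture and walls round the work are solid. World frame = base frame: x ahead of the robot, y to its left, z up, the work surface at z = 0. Lengths are in m, angles in rad, forces in N, time in s.
With the tool pointing down it reaches from about 0.3 to 0.775 m from the base axis. Payload 14.6 kg.
Tool frame: the origin (TCP) lies midway between the tips of the shut fingers; the grasp point (between the pads) lies 19 mm behind it (ctrl.hold_point_z is the distance from the TCP to the grasp point, in m); z points along the fingers, x is the direction in which the jaws open and shut, and the axes are right-handed (so a half turn about z gives the same grasp; the last joint's range is limited). The gripper opens to 94 mm and grips with 3 to 60 N. Pads are 16 mm wide; open, the fingers measure 119 mm over their backs; the gripper's body (75 mm by 177 mm) begins 78 mm behind the grasp point.
Start: joints at [1.09, 0.3, 1.521, -0, 1.321, -0.067], TCP at [0.221, 0.504, 0.205] pointing down, gripper open.
Joint ranges: [-3.03, 3.03], [-0.79, 2.21], [0.23, 2.52], [-1.04, 4.18], [0, 3.07], [-2.55, 2.55]. Speed limits (rad/s): [2.22, 2.22, 2.57, 3.14, 3.14, 3.14].

## Interface

Orientations are given as [roll, pitch, yaw] about the fixed x, y, z axes, in that order (R = Rz(yaw) Ry(pitch) Rx(roll)).
In Python, from station import ctrl, viewer, ticket, nets gives the robot as it stands.
- The arm moves only by the tool carry_out, never from a script. Its argument "commands" is one flat list of numbers, 7 for each row, row after row: the closure, from -1 (fully open) to 1 (shut), so that 0 is half open, then the shift along the world's x, y, z in cm, then the turn, a rotation vector about the world's x, y, z in rad. In form: [gripper, tx, ty, tz, ax, ay, az, gripper, tx, ty, tz, ax, ay, az, ...]. A call has 1 to 12 rows; each row is the pose to reach, as a shift and turn from the pose measured when the call began; what a row does not reach only later rows make up. A row lasts 1/12 s, in which the tool goes at most 41.7 mm and 7.16 degrees, less where a joint would pass 70% of its speed; a pose out of reach is approached as far as the arm can. A call with a gripper value outside its range is refused whole. The fingers move at their own pace and stop on an object; "force" is the grip in N (left out, the last holds). Time passes only in rows, so rows that repeat a pose let the fingers close. It gives the time, the measured TCP pose, the force and the opening at its end, in the units of the state.
- ctrl.get_obs(): the state, without advancing time (a new reading comes with each control period).
- viewer.camera(name): name is "scene" or "top" or "wrist"; returns (picture, depth): 480x640x3 uint8, blue, green, red; 480x640 float32, m along the optical axis (not along the pixel's ray), 0 where there is no reading.
- viewer.camera_info(name): a dict with "fx", "fy", "cx", "cy" (pixels), "D" ([k1, k2, p1, p2, k3] as OpenCV has them; the pictures are not rectified), "R" (3x3) and "t" (3): a world point X has camera coordinates R X + t. Camera axes: x right, y down, z forward; pixel columns grow to the right and rows downward; lengths in m; the calibration is good to about 2 mm. A picture is of the moment at which its call begins: read the wrist's pose just before it. camera_info takes no time and is no camera call; for the wrist camera it gives the pose at the moment of the call.
- ticket.hand_in(): hands the job in, once; it reports no verdict.
Trained networks look in the newest picture that a camera, given by its name, has taken for a name from the list of things; names that differ only in an ending like _2 or _b are one class to them, and where a whole thing is asked for, a point or a joint stands for the part that bears it (a point fixed in the world has none). Each returns a list of dicts, best first, with "confidence" (0 to 1); they miss things now and then, are a little off and sometimes report something else, mostly with a low value. They report only what shows in the picture. A call takes as long as a camera call.
- nets.silhouettes(camera, thing): "region" (480x640 bool, what is visible of it) and "extent" ([left, top, right, bottom] in pixels, round what is visible of it).
The state is a dict: "time_s": time; "qpos": joint angles; "joint_vel": joint speeds; "tau": joint torques, N m; "ee_pos": TCP position; "eef_rot": TCP orientation; "force": force on the tool from outside, world axes, zero at the start; "moment": the same for the moment, N m; "grip_width": finger opening in m.
Only numpy, scipy, OpenCV 4.12 (cv2) and the standard library are available. Lean on these libraries where they do the work, as an engineer would, in place of code of your own. Each camera call takes 0.05 s, during which the arm holds its last target. There are 200 camera calls.

## Working session

There is one attempt and no reset: what is moved stays moved. The work goes in short steps, Python scripts to look and compute and a tool call to move; the robot and the scene stay as the last step left them, time stands still between calls to the robot, and variables do not carry over. Pictures are saved under pics/ and viewed, about 8 in all and at most 12, crops included, and the job is handed in when it is done.

Besides the shell and the picture viewer there is one more tool, called after "Request:" as name(argument=value, ...) on one line, values as JSON. carry_out: Moves the arm, as the interface text tells. Its arguments: {"type":"object","properties":{"commands":{"type":"array","items":{"type":"number"}},"force":{"type":"number"}},"required":["commands"]}

```bash
mkdir -p pics
cat > h.py <<'E'
import numpy as np, cv2
from station import ctrl, viewer, ticket, nets
def cam(n):
    i=viewer.camera_info(n); p,d=viewer.camera(n)
    K=np.array([[i['fx'],0,i['cx']],[0,i['fy'],i['cy']],[0,0,1.]])
    return p,d,K,np.array(i['D'],float),np.array(i['R']),np.array(i['t'])
def pts(c,mask):
    p,d,K,D,R,t=c
    v,u=np.nonzero(mask&(d>0)); z=d[v,u]
    n=cv2.undistortPoints(np.stack([u,v],1).astype(float)[:,None],K,D)[:,0]
    return (np.c_[n*z[:,None],z]-t)@R
def plane(c,uv,h):
    p,d,K,D,R,t=c
    n=cv2.undistortPoints(np.array(uv,float)[:,None],K,D)[:,0]
    r=np.c_[n,np.ones(len(n))]@R; o=-R.T@t
    return o+r*((h-o[2])/r[:,2])[:,None]
def proj(c,X):
    p,d,K,D,R,t=c
    return cv2.projectPoints(np.array(X,float),cv2.Rodrigues(R)[0],t,K,D)[0][:,0]
E
python3 - <<'E'
from h import *
o=ctrl.get_obs(); print(o['time_s'],o['ee_pos'],o['eef_rot'],o['grip_width'])
for n in ['top','scene']:
    c=cam(n); cv2.imwrite(f'pics/{n}0.png',c[0]); print(n,-c[4].T@c[5])
    for th in ['jig','post','blank','tape_measure','offcut_1','turned_knob','caliper','offcut_4']:
        for r in nets.silhouettes(n,th)[:2]:
            P=pts(c,r['region']); print(th,round(r['confidence'],2),r['extent'],np.median(P,0).round(3),P.min(0).round(3),P.max(0).round(3))
E
```

```text
0.0 [0.22102443 0.50334896 0.20489906] [-3.14154470e+00  1.14702578e-03  1.15703489e+00] 0.09413481117087537
top [0.44858244 0.01375467 1.11121311]
jig 0.7 [259.8, 179.6, 416.1, 288.6] [ 0.558 -0.012  0.012] [ 0.443 -0.231 -0.007] [0.71  0.15  0.047]
blank 0.81 [339.7, 186.3, 382.7, 233.5] [ 0.628 -0.094  0.044] [ 0.573 -0.149  0.013] [ 0.684 -0.039  0.05 ]
tape_measure 0.67 [415.9, 170.3, 443.3, 203.1] [ 0.682 -0.263  0.054] [ 0.652 -0.301 -0.005] [ 0.733 -0.243  0.068]
offcut_1 0.74 [225.5, 217.5, 261.4, 250.3] [0.576 0.189 0.028] [ 0.538  0.151 -0.   ] [0.613 0.228 0.034]
offcut_1 0.66 [271.3, 175.0, 310.4, 189.1] [0.705 0.075 0.019] [ 0.692  0.031 -0.005] [0.72  0.121 0.026]
turned_knob 0.5 [235.0, 255.0, 254.2, 272.4] [0.505 0.188 0.044] [ 0.484  0.167 -0.002] [0.525 0.213 0.051]
turned_knob 0.36 [336.7, 185.7, 382.9, 236.3] [ 0.628 -0.094  0.043] [ 0.572 -0.156  0.007] [ 0.693 -0.039  0.05 ]
caliper 0.65 [302.6, 285.6, 383.2, 326.1] [ 0.404 -0.01   0.005] [ 0.353 -0.14  -0.005] [0.446 0.051 0.015]
offcut_4 0.74 [225.5, 217.5, 261.4, 250.3] [0.576 0.189 0.028] [ 0.538  0.151 -0.
[... 635 characters left out ...]
] [ 0.671 -0.276  0.056] [ 0.651 -0.294  0.004] [ 0.724 -0.249  0.068]
offcut_1 0.9 [257.7, 152.2, 301.2, 177.2] [0.571 0.186 0.029] [0.538 0.151 0.002] [0.611 0.231 0.035]
offcut_1 0.87 [345.6, 165.1, 380.0, 197.3] [0.703 0.07  0.021] [ 0.691  0.028 -0.001] [0.735 0.138 0.025]
turned_knob 0.62 [235.6, 158.3, 255.3, 190.4] [0.502 0.178 0.043] [0.483 0.166 0.001] [0.525 0.203 0.052]
caliper 0.84 [202.2, 246.3, 291.9, 327.3] [ 0.407 -0.02   0.006] [ 0.352 -0.144 -0.001] [0.45  0.053 0.014]
offcut_4 0.9 [257.7, 152.2, 301.2, 177.2] [0.571 0.186 0.029] [0.538 0.151 0.002] [0.611 0.231 0.035]
offcut_4 0.87 [345.6, 165.1, 380.0, 197.3] [0.703 0.07  0.021] [ 0.691  0.028 -0.001] [0.735 0.138 0.025]
```

Run:
```python
import cv2,numpy as np
a=cv2.imread('pics/top0.png')[165:300,240:430]; b=cv2.imread('pics/scene0.png')[150:370,200:490]
cv2.imwrite('pics/t1.png',cv2.resize(a,None,fx=4.2,fy=4.2,interpolation=cv2.INTER_CUBIC)); cv2.imwrite('pics/s1.png',cv2.resize(b,None,fx=2.7,fy=2.7,interpolation=cv2.INTER_CUBIC))
```

```text
(no output)
```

View pics/t1.png

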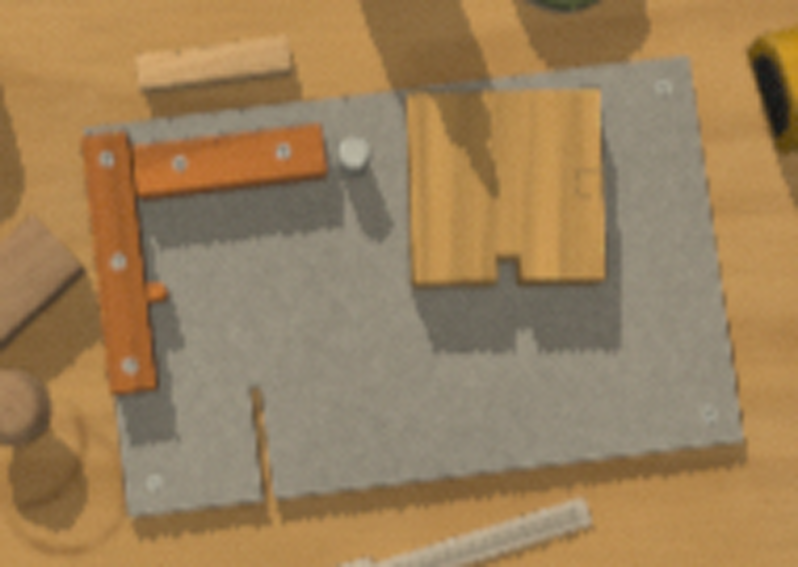

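View pics/s1.png

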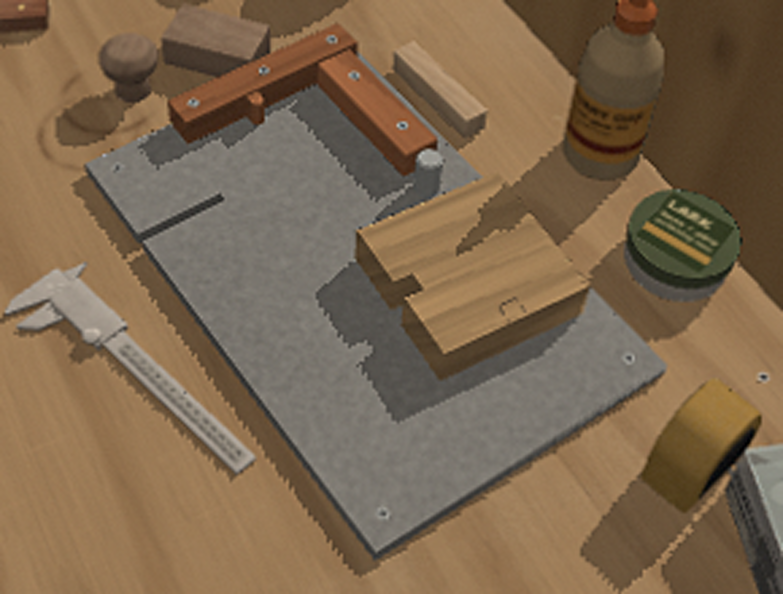

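The top view shows the blank (crop 405–605, 90–285) right of the post (352,152), its slot facing down to the cutter side. The L fences are on the left and the key is at (155,292). In this view jig +x points left and +y points down. Next I fit the jig and blank poses.

```bash
cat >> h.py <<'E'
def fit2(J,W):
    J=np.array(J,float);W=np.array(W,float);a=J-J.mean(0);b=W-W.mean(0)
    th=np.arctan2((a[:,0]*b[:,1]-a[:,1]*b[:,0]).sum(),(a*b).sum())
    R=np.array([[np.cos(th),-np.sin(th)],[np.sin(th),np.cos(th)]]);o=W.mean(0)-R@J.mean(0)
    return th,o,np.linalg.norm(J@R.T+o-W,axis=1)
E
python3 - <<'E'
from h import *
c=cam('top')
f=lambda L,h: plane(c,[(240+u/4.2-.4,165+v/4.2-.4) for u,v in L],h)[:,:2]
B=f([(690,58),(742,440),(130,515)],.012); 
P=f([(354,148)],.044); F=f([(324,127),(325,178),(155,388),(110,391),(84,135)],.036); K=f([(167,291)],.034)
J=[(-.205,-.04),(-.205,.19),(.155,.19),(0,0),(.017,.0085),(.128,.12),(.116,.064)]
W=np.vstack([B,P,F[1:3],K]); th,o,e=fit2(J,W); print('jig',np.degrees(th),o,e.round(4)); print(F)
Q=f([(408,93),(601,89),(606,277),(414,283)],.044)
th2,o2,e2=fit2([(.055,-.055),(-.055,-.055),(-.055,.055),(.055,.055)],Q); print('blank',np.degrees(th2),o2,e2.round(4))
R=np.array([[np.cos(th),-np.sin(th)],[np.sin(th),np.cos(th)]]); print('blank in jig',(o2-o)@R)
p=pts(c,np.ones(c[1].shape,bool)); 
m=(p[:,2]>.06)&(p[:,0]>.4)&(p[:,0]<.95)&(abs(p[:,1])<.35); q=p[m]
g=np.unique((q[:,:2]/.03).round().astype(int),axis=0); 
for a in g: 
  s=q[((q[:,:2]/.03).round()==a).all(1)]; print(a*.03,s[:,2].max().round(3),end=' ; ')
E
```

```text
jig 96.33498084142668 [ 0.6475527  -0.00735361] [0.0018 0.0017 0.0022 0.0026 0.0029 0.0007 0.001 ]
[[0.66407374 0.00966841]
 [0.63439794 0.00938678]
 [0.51464022 0.10719082]
 [0.51318121 0.13276193]
 [0.66073521 0.14771386]]
blank 90.77724052452307 [ 0.62794161 -0.09433767] [0.0005 0.0008 0.0012 0.0004]
blank in jig [-0.08428901  0.02908926]
[0.63 0.36] 0.061 ; [ 0.66 -0.3 ] 0.061 ; [ 0.66 -0.27] 0.066 ; [ 0.66 -0.24] 0.064 ; [ 0.69 -0.3 ] 0.064 ; [ 0.69 -0.27] 0.069 ; [ 0.69 -0.24] 0.067 ; [0.69 0.3 ] 0.113 ; [0.69 0.33] 0.116 ; [0.69 0.36] 0.104 ; [ 0.72 -0.27] 0.065 ; [0.72 0.3 ] 0.114 ; [0.72 0.33] 0.116 ; [0.72 0.36] 0.11 ; [ 0.75 -0.06] 0.091 ; [ 0.75 -0.03] 0.116 ; [0.75 0.  ] 0.108 ; [0.75 0.24] 0.119 ; [0.75 0.27] 0.121 ; [0.75 0.3 ] 0.115 ; [0.75 0.33] 0.112 ; [ 0.78 -0.06] 0.119 ; [ 0.78 -0.03] 0.177 ; [0.78 0.  ] 0.124 ; [0.78 0.24] 0.12 ; [0.78 0.27] 0.121 ; [0.78 0.3 ] 0.118 ; [ 0.81 -0.36] 0.551 ; [ 0.81 -0.33] 0.553 ; [ 0.81 -0.3 ] 0.553 ; [ 0.81 -0.27] 0.553 ; [ 0.81 -0.24] 0.554 ; [ 0.81 -0.21] 0.555 ; [ 0.81 -0.18] 0.554 ; [ 0.81 -0.15] 0.555 ; [ 0.81 -0.12] 0.553 ; [ 0.81 -0.09] 0.553 ; [ 0.81 -0.06] 0.554 ; [ 0.81 -0.03] 0.554 ; [0.81 0.  ] 0.554 ; [0.81 0.03] 0.555 ; [0.81 0.06] 0.557 ; [0.81 0.09] 0.556 ; [0.81 0.12] 0.557 ; [0.81 0.15] 0.558 ; [0.81 0.18] 0.559 ; [0.81 0.21] 0.56 ; [0.81 0.24] 0.56 ; [0.81 0.27] 0.561 ; [0.81 0.3 ] 0.56 ; [0.81 0.33] 0.562 ; [0.81 0.36] 0.561 ;
```

Request:
carry_out(commands=[1,40.7,-69,0,0,0,-1.14,1,40.7,-69,0,0,0,-1.14,1,40.7,-69,0,0,0,-1.14,1,40.7,-69,0,0,0,-1.14,1,40.7,-69,0,0,0,-1.14,1,40.7,-69,0,0,0,-1.14,1,40.7,-69,0,0,0,-1.14,1,40.7,-69,0,0,0,-1.14,1,40.7,-69,0,0,0,-1.14,1,40.7,-69,0,0,0,-1.14,1,40.7,-69,0,0,0,-1.14,1,40.7,-69,0,0,0,-1.14], force=20)

```text
time_s: 1.95
ee_pos: [0.4758, 0.0708, 0.2057]
eef_rot: [-3.142, -0.001, 0.017]
force: [0.5, 1.1, 0.6]
grip_width: 0.0174
```

Request:
carry_out(commands=[1,15.2,-25.6,0,0,0,0,1,15.2,-25.6,0,0,0,0,1,15.2,-25.6,0,0,0,0,1,15.2,-25.6,0,0,0,0,1,15.2,-25.6,0,0,0,0,1,15.2,-25.6,0,0,0,0,1,15.2,-25.6,0,0,0,0,1,15.2,-25.6,0,0,0,0,1,15.2,-25.6,0,0,0,0,1,15.2,-25.6,0,0,0,0])

```text
time_s: 2.78
ee_pos: [0.6275, -0.1847, 0.2052]
eef_rot: [-3.141, 0.0, 0.016]
force: [0.3, 0.5, 0.5]
grip_width: 0.0008
```

Run:
```python
from h import *
o=ctrl.get_obs(); print(o['time_s'],o['ee_pos'],o['eef_rot'],o['grip_width'],o['force'])
c=cam('wrist'); print(-c[4].T@c[5],c[4][2]); cv2.imwrite('pics/w1.png',c[0])
```

```text
2.7833 [ 0.62753878 -0.18474817  0.205238  ] [-3.14104465e+00  1.57824762e-04  1.63664449e-02] 0.0007597566048799721 [0.33127976 0.52979231 0.51481538]
[ 0.62660745 -0.11761641  0.38594271] [ 0.00296015 -0.22562835 -0.97420895]
```

View pics/w1.png

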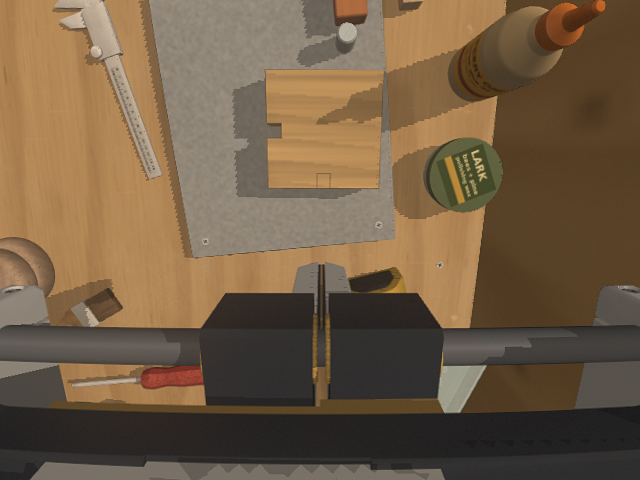

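Wrist view: blank corners are at about (265,70), (383,69), (380,188) and (268,188), slot mouth at (268,130), post top at (346,30), and the shut fingertips at (322,264). I'll cross-check these against the top fit.

Run:
```python
from h import *
c=cam('wrist')
Q=plane(c,[(265,70),(383,69),(380,188),(268,188)],.044)[:,:2]
print(Q, fit2([(.055,.055),(.055,-.055),(-.055,-.055),(-.055,.055)],Q))
print('post',plane(c,[(346,30)],.044), 'board', plane(c,[(193,257),(395,239)],.012))
print('tips',plane(c,[(322,263)],.205), c[2][0,0])
```

```text
[[ 0.57325321 -0.03843417]
 [ 0.68275083 -0.03579612]
 [ 0.68537102 -0.14603982]
 [ 0.57447094 -0.14778756]] (np.float64(1.589484615604029), array([ 0.6289615 , -0.09201442]), array([0.00049217, 0.00026469, 0.00039633, 0.00058206]))
post [[ 0.64744962 -0.0029363   0.044     ]] board [[ 0.48240321 -0.22992403  0.012     ]
 [ 0.71076408 -0.20525508  0.012     ]]
tips [[ 0.62788453 -0.17390359  0.205     ]] 344.4764950212292
```

Request:
carry_out(commands=[1,0,0,-4,0,0,0,1,0,0,-8,0,0,0,1,0,0,-12,0,0,0,1,0,0,-15,0,0,0,1,0,0,-17,0,0,0,1,0,0,-18,0,0,0,1,0,0,-18.1,0,0,0,1,0,0.5,-18.1,0,0,0,1,0,1,-18.1,0,0,0,1,0,1.5,-18.1,0,0,0,1,0,1.9,-18.1,0,0,0,1,0,2.2,-18.1,0,0,0])

```text
time_s: 3.88
ee_pos: [0.6279, -0.161, 0.026]
eef_rot: [3.141, -0.002, 0.018]
force: [-0.0, 0.0, 0.2]
grip_width: 0.0005
```

Request:
carry_out(commands=[1,0,0.25,0,0,0,0,1,0,0.5,0,0,0,0,1,0,0.75,0,0,0,0,1,0,1.0,0,0,0,0,1,0,1.2,0,0,0,0,1,0,1.4,0,0,0,0,1,0,1.6,0,0,0,0,1,0,1.8,0,0,0,0,1,0,2,0,0,0,0])

```text
time_s: 4.63
ee_pos: [0.6279, -0.1409, 0.026]
eef_rot: [3.141, -0.002, 0.018]
force: [-0.5, -1.0, 0.8]
grip_width: 0.0003
```

```bash
cat >> h.py <<'E'
JO=np.array([.6475,-.005]); JT=np.radians(96.3)
def blank(prev, n='wrist'):
    """pose of blank in jig frame (mm,deg), angle near prev (cw negative)"""
    c=cam(n); r=nets.silhouettes(n,'blank')
    P=pts(c,r[0]['region']); P=P[abs(P[:,2]-.045)<.006]
    R=np.array([[np.cos(JT),-np.sin(JT)],[np.sin(JT),np.cos(JT)]])
    q=((P[:,:2]-JO)@R*1000).astype(np.float32)
    (x,y),(w,h),a=cv2.minAreaRect(q)
    a=a+90*round((prev-a)/90)
    b=np.radians(a); pj=(-np.array([x,y]))@np.array([[np.cos(b),-np.sin(b)],[np.sin(b),np.cos(b)]])
    o=ctrl.get_obs(); t=(o['ee_pos'][:2]-JO)@R*1000; tb=(t-[x,y])@np.array([[np.cos(b),-np.sin(b)],[np.sin(b),np.cos(b)]])
    print('conf',round(r[0]['confidence'],2),'blank jig',round(x,1),round(y,1),'wh',round(w,1),round(h,1),'ang',round(a,1),'| post in body',pj.round(1),'tcp jig',t.round(1),'tcp body',tb.round(1),'F',o['force'].round(1),'t',o['time_s'])
    return c
E
python3 - <<'E'
from h import *
blank(-5)
E
```

```text
conf 0.91 blank jig -67.4 26.8 wh 111.0 112.3 ang -5.4 | post in body [ 69.7 -20.4] tcp jig [-132.7   34.4] tcp body [-65.7   1.3] F [-0.5 -0.5 -0. ] t 4.7333
```

Request:
carry_out(commands=[1,0,0.2,0,0,0,0,1,0,0.4,0,0,0,0,1,0,0.55,0,0,0,0,1,0,0.7,0,0,0,0])

```text
time_s: 5.07
ee_pos: [0.6275, -0.1366, 0.0261]
eef_rot: [3.137, -0.001, 0.018]
force: [-4.0, -28.2, -0.9]
grip_width: 0.0007
```

Request:
carry_out(commands=[1,0,-0.4,0,0,0,0,1,-0.5,-0.8,0,0,0,0,1,-1.5,-0.8,0,0,0,0,1,-3,-0.8,0,0,0,0,1,-3.8,-0.8,0,0,0,0,1,-3.8,-0.8,0,0,0,0])

```text
time_s: 5.57
ee_pos: [0.5883, -0.1444, 0.0261]
eef_rot: [3.137, -0.001, 0.018]
force: [0.0, 0.3, -0.3]
grip_width: 0.0007
```

Run:
```python
from h import *
blank(-5)
```

```text
conf 0.86 blank jig -62.3 26.2 wh 110.8 112.2 ang -5.9 | post in body [ 64.6 -19.7] tcp jig [-132.4   72.6] tcp body [-74.5  39. ] F [ 0.6  0.2 -0.7] t 5.6667
```

```bash
cat >> h.py <<'E'
def arc(L,ang0,ang1,n,d=129.5):
    """print cm/rad deltas from the current TCP: TCP body-rel. to post (-d,L), body angle ang0->ang1 deg in jig"""
    o=ctrl.get_obs(); e=o['ee_pos']; y0=o['eef_rot'][2]
    for a in np.linspace(ang0,ang1,n):
        w=JT+np.radians(a); p=JO+np.array([[np.cos(w),-np.sin(w)],[np.sin(w),np.cos(w)]])@np.array([-d,L])/1000
        t=(w-np.pi/2-y0+np.pi/2)%np.pi-np.pi/2
        print([1,round((p[0]-e[0])*100,2),round((p[1]-e[1])*100,2),0,0,0,round(t,3)],end=', ')
    print()
E
python3 - <<'E'
from h import *
print(ctrl.get_obs()['ee_pos']); arc(66,-5.9,-5.9,1,139.5); arc(66,-5.9,-13,8)
E
```

```text
[ 0.58983052 -0.14457918  0.02642032]
[1, np.float64(-0.74), np.float64(-0.04), 0, 0, 0, np.float64(-0.011)], 
[1, np.float64(-0.74), np.float64(0.96), 0, 0, 0, np.float64(-0.011)], [1, np.float64(-0.97), np.float64(1.08), 0, 0, 0, np.float64(-0.029)], [1, np.float64(-1.2), np.float64(1.2), 0, 0, 0, np.float64(-0.047)], [1, np.float64(-1.42), np.float64(1.33), 0, 0, 0, np.float64(-0.064)], [1, np.float64(-1.65), np.float64(1.46), 0, 0, 0, np.float64(-0.082)], [1, np.float64(-1.87), np.float64(1.59), 0, 0, 0, np.float64(-0.1)], [1, np.float64(-2.08), np.float64(1.73), 0, 0, 0, np.float64(-0.117)], [1, np.float64(-2.3), np.float64(1.87), 0, 0, 0, np.float64(-0.135)],
```

Request:
carry_out(commands=[1,-0.74,0,0,0,0,-0.01,1,-0.74,0.3,0,0,0,-0.01,1,-0.74,0.6,0,0,0,-0.01,1,-0.74,0.8,0,0,0,-0.01,1,-0.74,0.96,0,0,0,-0.01,1,-0.97,1.08,0,0,0,-0.03,1,-1.2,1.2,0,0,0,-0.045,1,-1.42,1.33,0,0,0,-0.06])

```text
time_s: 6.33
ee_pos: [0.5754, -0.1311, 0.0264]
eef_rot: [3.137, -0.002, -0.044]
force: [0.1, -0.7, -0.0]
grip_width: 0.0006
```

Run:
```python
from h import *
blank(-7); arc(66,-10,-18,9)
```

```text
conf 0.98 blank jig -62.2 24.4 wh 110.9 112.7 ang -11.9 | post in body [ 65.9 -11. ] tcp jig [-117.4   85.6] tcp body [-66.6  48.5] F [-0.2 -0.2 -0.1] t 6.4333
[1, np.float64(-0.2), np.float64(0.11), 0, 0, 0, np.float64(-0.022)], [1, np.float64(-0.42), np.float64(0.24), 0, 0, 0, np.float64(-0.039)], [1, np.float64(-0.63), np.float64(0.38), 0, 0, 0, np.float64(-0.057)], [1, np.float64(-0.84), np.float64(0.52), 0, 0, 0, np.float64(-0.074)], [1, np.float64(-1.05), np.float64(0.66), 0, 0, 0, np.float64(-0.092)], [1, np.float64(-1.26), np.float64(0.81), 0, 0, 0, np.float64(-0.109)], [1, np.float64(-1.47), np.float64(0.95), 0, 0, 0, np.float64(-0.127)], [1, np.float64(-1.67), np.float64(1.11), 0, 0, 0, np.float64(-0.144)], [1, np.float64(-1.87), np.float64(1.27), 0, 0, 0, np.float64(-0.161)],
```

Run:
```python
from h import *
arc(57,-12,-23,12)
```

```text
[1, np.float64(0.26), np.float64(0.29), 0, 0, 0, np.float64(-0.057)], [1, np.float64(0.05), np.float64(0.41), 0, 0, 0, np.float64(-0.074)], [1, np.float64(-0.16), np.float64(0.54), 0, 0, 0, np.float64(-0.092)], [1, np.float64(-0.37), np.float64(0.67), 0, 0, 0, np.float64(-0.109)], [1, np.float64(-0.58), np.float64(0.8), 0, 0, 0, np.float64(-0.127)], [1, np.float64(-0.78), np.float64(0.94), 0, 0, 0, np.float64(-0.144)], [1, np.float64(-0.99), np.float64(1.08), 0, 0, 0, np.float64(-0.161)], [1, np.float64(-1.19), np.float64(1.23), 0, 0, 0, np.float64(-0.179)], [1, np.float64(-1.38), np.float64(1.38), 0, 0, 0, np.float64(-0.196)], [1, np.float64(-1.58), np.float64(1.53), 0, 0, 0, np.float64(-0.214)], [1, np.float64(-1.77), np.float64(1.68), 0, 0, 0, np.float64(-0.231)], [1, np.float64(-1.96), np.float64(1.84), 0, 0, 0, np.float64(-0.249)],
```

Request:
carry_out(commands=[1,0,0.2,0,0,0,-0.04,1,-0.05,0.41,0,0,0,-0.07,1,-0.16,0.54,0,0,0,-0.09,1,-0.37,0.67,0,0,0,-0.11,1,-0.58,0.8,0,0,0,-0.13,1,-0.78,0.94,0,0,0,-0.145,1,-0.99,1.08,0,0,0,-0.16,1,-1.19,1.23,0,0,0,-0.18,1,-1.38,1.38,0,0,0,-0.195,1,-1.58,1.53,0,0,0,-0.21,1,-1.77,1.68,0,0,0,-0.23,1,-1.96,1.84,0,0,0,-0.25])

```text
time_s: 7.43
ee_pos: [0.5555, -0.1125, 0.0264]
eef_rot: [3.137, -0.002, -0.295]
force: [0.1, 0.1, -0.5]
grip_width: 0.0002
```

Run:
```python
from h import *
blank(-23); arc(54,-25,-36,12)
```

```text
Traceback (most recent call last):
  File "h.py", line 29, in blank
    P=pts(c,r[0]['region']); P=P[abs(P[:,2]-.045)<.006]
            ~^^^
IndexError: list index out of range
```

```bash
python3 - <<'E'
s=open('h.py').read()
s=s.replace("""c=cam(n); r=nets.silhouettes(n,'blank')
    P=pts(c,r[0]['region']); P=P[abs(P[:,2]-.045)<.006]
""","""c=cam(n); P=pts(c,np.ones(c[1].shape,bool)); m=np.zeros(c[1].shape,bool); m[c[1]>0]=abs(P[:,2]-.045)<.006
    hsv=cv2.cvtColor(c[0],cv2.COLOR_BGR2HSV); m&=(hsv[...,1]>70)&(hsv[...,2]>60)&(hsv[...,0]>9)
    k=cv2.morphologyEx(m.astype(np.uint8),cv2.MORPH_OPEN,np.ones((3,3)))
    _,l,st,_=cv2.connectedComponentsWithStats(k); k=l==1+st[1:,4].argmax(); P=pts(c,k)
""").replace("'conf',round(r[0]['confidence'],2),","")
open('h.py','w').write(s)
E
python3 - <<'E'
from h import *
c=blank(-23); cv2.imwrite('pics/w2.png',c[0]); arc(54,-25,-36,12)
E
```

```text
blank jig -60.1 24.8 wh 111.0 111.2 ang -26.3 | post in body [64.9  4.5] tcp jig [-96.8 103.1] tcp body [-67.6  53.9] F [ 0.6 -0.6  0.3] t 7.5833
[1, np.float64(-0.08), np.float64(0.22), 0, 0, 0, np.float64(-0.034)], [1, np.float64(-0.26), np.float64(0.38), 0, 0, 0, np.float64(-0.051)], [1, np.float64(-0.44), np.float64(0.55), 0, 0, 0, np.float64(-0.068)], [1, np.float64(-0.62), np.float64(0.72), 0, 0, 0, np.float64(-0.086)], [1, np.float64(-0.79), np.float64(0.89), 0, 0, 0, np.float64(-0.103)], [1, np.float64(-0.96), np.float64(1.06), 0, 0, 0, np.float64(-0.121)], [1, np.float64(-1.13), np.float64(1.24), 0, 0, 0, np.float64(-0.138)], [1, np.float64(-1.29), np.float64(1.42), 0, 0, 0, np.float64(-0.156)], [1, np.float64(-1.45), np.float64(1.61), 0, 0, 0, np.float64(-0.173)], [1, np.float64(-1.61), np.float64(1.8), 0, 0, 0, np.float64(-0.191)], [1, np.float64(-1.77), np.float64(1.99), 0, 0, 0, np.float64(-0.208)], [1, np.float64(-1.92), np.float64(2.18), 0, 0, 0, np.float64(-0.226)],
```

View pics/w2.png

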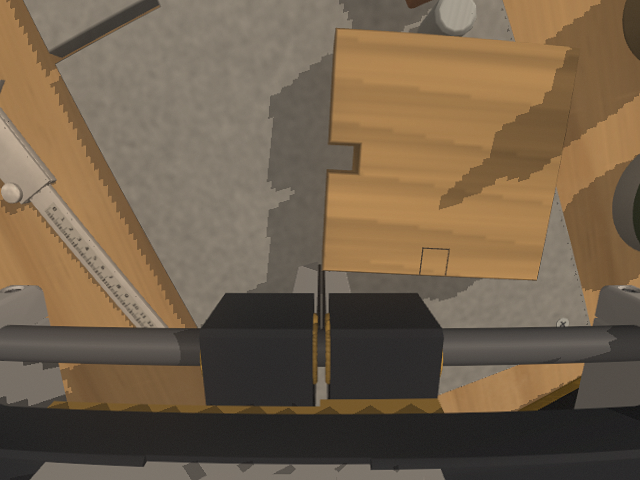

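The blank is at -26° with the post already at mid-edge (post at (457,15)), and the fingertip has slid to the slot-side corner (322,268). The blank is spinning about its own centre. I'll switch to the -y edge near its -x corner, so the centre is carried round the post.

```bash
cat >> h.py <<'E'
def arc2(bx,by,ang0,ang1,n,yo=np.pi/2,C=(0,0)):
    """TCP at body-rel. offset (bx,by) from jig point C (post), body angle ang0->ang1; tool pushing along body +y"""
    o=ctrl.get_obs(); e=o['ee_pos']; y0=o['eef_rot'][2]; R=lambda w:np.array([[np.cos(w),-np.sin(w)],[np.sin(w),np.cos(w)]])
    for a in np.linspace(ang0,ang1,n):
        w=JT+np.radians(a); p=JO+R(JT)@np.array(C)/1000+R(w)@np.array([bx,by])/1000
        t=(w-np.pi/2+yo-y0+np.pi)%(2*np.pi)-np.pi
        print([1]+[float(round(v,3)) for v in (*((p-e[:2])*100),.024*100-e[2]*100,0,0,t)],end=', ')
    print()
E
python3 - <<'E'
from h import *
arc2(-102.5,-82,-26,-26,1)
E
```

```text
[1, 13.455, -1.663, -0.245, 0.0, 0.0, 1.52],
```

Request:
carry_out(commands=[1,-0.4,-1.1,0,0,0,0,1,-0.4,-1.1,3,0,0,0.1,1,-0.4,-1.1,7,0,0,0.2,1,0,-1.5,8,0,0,0.3,1,1,-1.7,8,0,0,0.4,1,2,-1.7,8,0,0,0.55,1,3,-1.7,8,0,0,0.65,1,4,-1.7,8,0,0,0.78,1,5,-1.7,8,0,0,0.9,1,6,-1.7,8,0,0,1.0,1,7,-1.7,8,0,0,1.1,1,8,-1.7,8,0,0,1.22])

```text
time_s: 8.58
ee_pos: [0.6358, -0.1304, 0.1063]
eef_rot: [3.137, -0.002, 0.932]
force: [-0.5, 0.7, -0.2]
grip_width: 0.0003
```

Run:
```python
from h import *
blank(-26)
arc2(-102.5,-84,-26,-26,1,yo=np.pi/2+.5)
```

```text
blank jig -59.6 24.7 wh 110.6 111.6 ang -26.4 | post in body [64.4  4.4] tcp jig [-123.5   24.2] tcp body [-57.  -28.8] F [ 1.1  0.  -0.8] t 8.6333
[1, 5.506, 0.056, -8.228, 0.0, 0.0, 0.785],
```

Request:
carry_out(commands=[1,1,-0.2,0,0,0,0.12,1,2,-0.2,0,0,0,0.24,1,3,-0.1,0,0,0,0.36,1,4,0,0,0,0,0.48,1,5,0,0,0,0,0.6,1,5.6,0,0,0,0,0.72,1,5.6,0,-2,0,0,0.785,1,5.6,0,-5,0,0,0.785,1,5.6,0,-7,0,0,0.785,1,5.6,0,-8,0,0,0.785,1,5.6,0,-8.2,0,0,0.785])

```text
time_s: 9.55
ee_pos: [0.6917, -0.1308, 0.0221]
eef_rot: [3.14, -0.003, 1.725]
force: [0.4, 0.3, 0.9]
grip_width: 0.0005
```

Run:
```python
from h import *
c=blank(-26); cv2.imwrite('pics/w3.png',c[0])
arc2(-102.5,-74,-26,-26,1,yo=np.pi/2+.5)
arc2(-102.5,-70,-26,-38,11,yo=np.pi/2+.5)
```

```text
blank jig -58.7 24.6 wh 111.2 113.7 ang -26.3 | post in body [63.5  3.9] tcp jig [-130.   -30.9] tcp body [-39.4 -81.3] F [0.2 0.2 0.3] t 9.6
[1, -0.981, 0.434, 0.047, 0.0, 0.0, 0.002], 
[1, -1.358, 0.569, 0.047, 0.0, 0.0, 0.002], [1, -1.61, 0.506, 0.047, 0.0, 0.0, -0.019], [1, -1.864, 0.448, 0.047, 0.0, 0.0, -0.04], [1, -2.118, 0.396, 0.047, 0.0, 0.0, -0.061], [1, -2.374, 0.349, 0.047, 0.0, 0.0, -0.082], [1, -2.63, 0.307, 0.047, 0.0, 0.0, -0.103], [1, -2.888, 0.271, 0.047, 0.0, 0.0, -0.124], [1, -3.146, 0.24, 0.047, 0.0, 0.0, -0.145], [1, -3.405, 0.214, 0.047, 0.0, 0.0, -0.166], [1, -3.664, 0.194, 0.047, 0.0, 0.0, -0.187], [1, -3.923, 0.18, 0.047, 0.0, 0.0, -0.208],
```

View pics/w3.png

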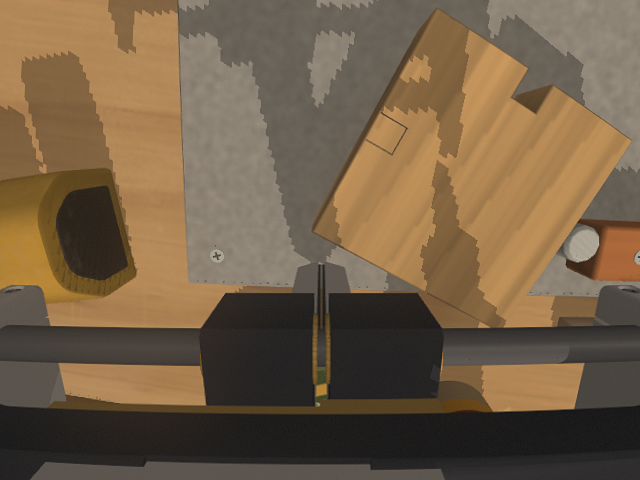

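The shut tips (322,264) stand just short of the -y edge near its corner (314,232), and the post is at (580,243). Now pushing along the arc.

Request:
carry_out(commands=[1,-0.5,0.2,0.1,0,0,0,1,-1,0.4,0.2,0,0,0,1,-1.36,0.5,0.2,0,0,0,1,-1.61,0.5,0.2,0,0,-0.02,1,-1.86,0.45,0.2,0,0,-0.04,1,-2.12,0.4,0.2,0,0,-0.06,1,-2.37,0.35,0.2,0,0,-0.08,1,-2.63,0.31,0.2,0,0,-0.1,1,-2.89,0.27,0.2,0,0,-0.12])

```text
time_s: 10.35
ee_pos: [0.6633, -0.1282, 0.0255]
eef_rot: [3.138, -0.003, 1.603]
force: [1.0, -0.7, -0.2]
grip_width: 0.0007
```

Run:
```python
from h import *
c=blank(-30)
arc2(-102.5,-70,-33,-44,12,yo=np.pi/2+.5)
```

```text
blank jig -53.8 35.2 wh 110.9 112.8 ang -33.8 | post in body [64.3  0.7] tcp jig [-124.2   -1.8] tcp body [-37.9 -70. ] F [-0.5 -0.4  0.7] t 10.4
[1, 0.104, 0.025, -0.145, 0.0, 0.0, 0.003], [1, -0.111, -0.002, -0.145, 0.0, 0.0, -0.014], [1, -0.327, -0.025, -0.145, 0.0, 0.0, -0.032], [1, -0.542, -0.044, -0.145, 0.0, 0.0, -0.049], [1, -0.759, -0.06, -0.145, 0.0, 0.0, -0.067], [1, -0.975, -0.072, -0.145, 0.0, 0.0, -0.084], [1, -1.191, -0.08, -0.145, 0.0, 0.0, -0.102], [1, -1.408, -0.084, -0.145, 0.0, 0.0, -0.119], [1, -1.625, -0.085, -0.145, 0.0, 0.0, -0.137], [1, -1.841, -0.081, -0.145, 0.0, 0.0, -0.154], [1, -2.058, -0.074, -0.145, 0.0, 0.0, -0.171], [1, -2.274, -0.063, -0.145, 0.0, 0.0, -0.189],
```

Request:
carry_out(commands=[1,-0.11,0,0,0,0,-0.015,1,-0.33,-0.03,0,0,0,-0.03,1,-0.54,-0.04,0,0,0,-0.05,1,-0.76,-0.06,0,0,0,-0.07,1,-0.98,-0.07,0,0,0,-0.09,1,-1.19,-0.08,0,0,0,-0.11,1,-1.41,-0.085,0,0,0,-0.13,1,-1.63,-0.085,0,0,0,-0.15,1,-1.84,-0.08,0,0,0,-0.17,1,-2.06,-0.075,0,0,0,-0.19,1,-2.27,-0.065,0,0,0,-0.21,1,-2.5,-0.05,0,0,0,-0.23])

```text
time_s: 11.4
ee_pos: [0.6377, -0.1288, 0.0255]
eef_rot: [3.138, -0.003, 1.37]
force: [0.7, 0.5, 0.3]
grip_width: 0.0003
```

Run:
```python
from h import *
c=blank(-44)
arc2(-102.5,-70,-45,-56,12,yo=np.pi/2+.42)
```

```text
blank jig -44.9 45.6 wh 111.0 114.0 ang -45.0 | post in body [64.  -0.6] tcp jig [-121.9   23.6] tcp body [-38.9 -70. ] F [ 0.1 -1.   0.3] t 11.45
[1, 0.063, -0.006, -0.138, 0.0, 0.0, -0.053], [1, -0.152, 0.013, -0.138, 0.0, 0.0, -0.07], [1, -0.368, 0.035, -0.138, 0.0, 0.0, -0.088], [1, -0.583, 0.061, -0.138, 0.0, 0.0, -0.105], [1, -0.798, 0.091, -0.138, 0.0, 0.0, -0.123], [1, -1.012, 0.124, -0.138, 0.0, 0.0, -0.14], [1, -1.225, 0.161, -0.138, 0.0, 0.0, -0.158], [1, -1.438, 0.202, -0.138, 0.0, 0.0, -0.175], [1, -1.65, 0.246, -0.138, 0.0, 0.0, -0.193], [1, -1.861, 0.295, -0.138, 0.0, 0.0, -0.21], [1, -2.071, 0.347, -0.138, 0.0, 0.0, -0.228], [1, -2.281, 0.402, -0.138, 0.0, 0.0, -0.245],
```

Request:
carry_out(commands=[1,-0.15,0.01,0,0,0,-0.02,1,-0.37,0.04,0,0,0,-0.04,1,-0.58,0.06,0,0,0,-0.06,1,-0.8,0.09,0,0,0,-0.08,1,-1.01,0.12,0,0,0,-0.1,1,-1.23,0.16,0,0,0,-0.12,1,-1.44,0.2,0,0,0,-0.14,1,-1.65,0.25,0,0,0,-0.16,1,-1.86,0.3,0,0,0,-0.18,1,-2.07,0.35,0,0,0,-0.2,1,-2.28,0.4,0,0,0,-0.22,1,-2.49,0.46,0,0,0,-0.24])

```text
time_s: 12.45
ee_pos: [0.6123, -0.1241, 0.0254]
eef_rot: [3.139, -0.003, 1.126]
force: [1.4, -0.4, -0.6]
grip_width: 0.0003
```

Run:
```python
from h import *
c=blank(-56)
arc2(-102.5,-69,-57,-68,12,yo=np.pi/2+.38)
```

```text
blank jig -34.5 54.9 wh 110.6 113.4 ang -56.2 | post in body [64.8 -1.8] tcp jig [-114.4   48.3] tcp body [-39. -70.] F [-0.  -0.3  0.2] t 12.5
[1, -0.015, 0.065, -0.138, 0.0, 0.0, -0.059], [1, -0.221, 0.129, -0.138, 0.0, 0.0, -0.076], [1, -0.426, 0.197, -0.138, 0.0, 0.0, -0.094], [1, -0.63, 0.268, -0.138, 0.0, 0.0, -0.111], [1, -0.832, 0.342, -0.138, 0.0, 0.0, -0.129], [1, -1.033, 0.421, -0.138, 0.0, 0.0, -0.146], [1, -1.233, 0.502, -0.138, 0.0, 0.0, -0.164], [1, -1.431, 0.587, -0.138, 0.0, 0.0, -0.181], [1, -1.627, 0.676, -0.138, 0.0, 0.0, -0.199], [1, -1.822, 0.768, -0.138, 0.0, 0.0, -0.216], [1, -2.016, 0.863, -0.138, 0.0, 0.0, -0.234], [1, -2.208, 0.962, -0.138, 0.0, 0.0, -0.251],
```

Request:
carry_out(commands=[1,-0.22,0.1,0,0,0,-0.02,1,-0.43,0.2,0,0,0,-0.04,1,-0.63,0.27,0,0,0,-0.06,1,-0.83,0.34,0,0,0,-0.08,1,-1.03,0.42,0,0,0,-0.1,1,-1.23,0.5,0,0,0,-0.12,1,-1.43,0.59,0,0,0,-0.14,1,-1.63,0.68,0,0,0,-0.16,1,-1.82,0.77,0,0,0,-0.18,1,-2.02,0.86,0,0,0,-0.2,1,-2.21,0.96,0,0,0,-0.22,1,-2.4,1.06,0,0,0,-0.24])

```text
time_s: 13.5
ee_pos: [0.5878, -0.1133, 0.0254]
eef_rot: [3.139, -0.003, 0.883]
force: [0.3, -1.1, -0.2]
grip_width: 0.0004
```

Run:
```python
from h import *
c=blank(-68)
arc2(-102.5,-68,-69,-80,12,yo=np.pi/2+.32)
```

```text
blank jig -21.2 61.6 wh 111.0 113.6 ang -67.7 | post in body [65.1 -3.8] tcp jig [-100.9   71.4] tcp body [-39.3 -70. ] F [-0.  -1.3  0.3] t 13.55
[1, -0.0, 0.066, -0.135, 0.0, 0.0, -0.085], [1, -0.187, 0.172, -0.135, 0.0, 0.0, -0.103], [1, -0.371, 0.282, -0.135, 0.0, 0.0, -0.12], [1, -0.554, 0.394, -0.135, 0.0, 0.0, -0.138], [1, -0.735, 0.51, -0.135, 0.0, 0.0, -0.155], [1, -0.914, 0.629, -0.135, 0.0, 0.0, -0.172], [1, -1.09, 0.751, -0.135, 0.0, 0.0, -0.19], [1, -1.265, 0.876, -0.135, 0.0, 0.0, -0.207], [1, -1.437, 1.004, -0.135, 0.0, 0.0, -0.225], [1, -1.607, 1.135, -0.135, 0.0, 0.0, -0.242], [1, -1.775, 1.269, -0.135, 0.0, 0.0, -0.26], [1, -1.94, 1.406, -0.135, 0.0, 0.0, -0.277],
```

Request:
carry_out(commands=[1,-0.19,0.17,0,0,0,-0.02,1,-0.37,0.28,0,0,0,-0.04,1,-0.55,0.39,0,0,0,-0.06,1,-0.74,0.51,0,0,0,-0.08,1,-0.91,0.63,0,0,0,-0.1,1,-1.09,0.75,0,0,0,-0.12,1,-1.27,0.88,0,0,0,-0.14,1,-1.44,1.0,0,0,0,-0.16,1,-1.61,1.14,0,0,0,-0.18,1,-1.78,1.27,0,0,0,-0.2,1,-1.94,1.4,0,0,0,-0.22,1,-2.1,1.54,0,0,0,-0.24])

```text
time_s: 14.55
ee_pos: [0.5664, -0.0976, 0.0254]
eef_rot: [3.139, -0.003, 0.64]
force: [-0.2, -0.2, 0.5]
grip_width: 0.0006
```

Run:
```python
from h import *
c=blank(-80)
arc2(-102.5,-67,-81,-88,8,yo=np.pi/2+.25)
cv2.imwrite('pics/w4.png',c[0])
```

```text
blank jig -6.5 65.5 wh 111.1 113.8 ang -78.9 | post in body [65.6 -6.2] tcp jig [-82.9  90.9] tcp body [-39.6 -70. ] F [-0.7 -0.   0.9] t 14.6
[1, 0.01, 0.068, -0.132, 0.0, 0.0, -0.121], [1, -0.148, 0.211, -0.132, 0.0, 0.0, -0.139], [1, -0.305, 0.357, -0.132, 0.0, 0.0, -0.156], [1, -0.458, 0.506, -0.132, 0.0, 0.0, -0.174], [1, -0.609, 0.657, -0.132, 0.0, 0.0, -0.191], [1, -0.758, 0.811, -0.132, 0.0, 0.0, -0.209], [1, -0.903, 0.967, -0.132, 0.0, 0.0, -0.226], [1, -1.046, 1.126, -0.132, 0.0, 0.0, -0.243],
```

View pics/w4.png

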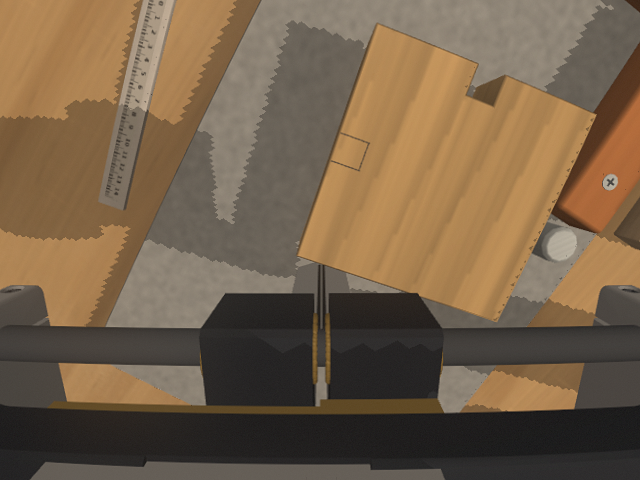

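At -79°, the leading corner (595,115) is coming up to the fence face and the post (560,243) is next to the edge. Finishing the turn.

Request:
carry_out(commands=[1,-0.15,0.21,0,0,0,-0.02,1,-0.3,0.36,0,0,0,-0.04,1,-0.46,0.51,0,0,0,-0.06,1,-0.61,0.66,0,0,0,-0.08,1,-0.76,0.81,0,0,0,-0.1,1,-0.9,0.97,0,0,0,-0.12,1,-1.02,1.1,0,0,0,-0.14])

```text
time_s: 15.18
ee_pos: [0.5559, -0.0862, 0.0253]
eef_rot: [3.139, -0.002, 0.496]
force: [0.3, -0.8, -0.6]
grip_width: 0.0
```

Run:
```python
from h import *
c=blank(-87)
arc2(-102.5,-67,-88,-90,2,yo=np.pi/2+.25)
# target: cutter-side edge (body -x), pushing jig -y, 15 mm beyond
arc2(-64.5-55-25,10,-90,-90,1,yo=0)
```

```text
blank jig 2.2 66.2 wh 111.0 113.9 ang -85.2 | post in body [65.8 -7.7] tcp jig [-70.4 100.1] tcp body [-39.9 -69.5] F [-0.2  0.3  0.6] t 15.2333
[1, 0.004, -0.012, -0.127, 0.0, 0.0, -0.1], [1, -0.274, 0.313, -0.127, 0.0, 0.0, -0.135], 
[1, -5.293, 7.506, -0.127, 0.0, 0.0, -1.956],
```

Run:
```python
from h import *
c=cam('wrist')
for b in [(205,300,310,400),(335,300,440,400),(300,266,345,290)]:
    m=np.zeros(c[1].shape,bool); m[b[1]:b[3],b[0]:b[2]]=1; P=pts(c,m)
    if len(P): print(b,len(P),np.percentile(P,[1,10,50,90,99],axis=0).round(3)[:,2])
```

```text
(205, 300, 310, 400) 10464 [0.014 0.138 0.148 0.148 0.149]
(335, 300, 440, 400) 10464 [0.013 0.138 0.148 0.149 0.149]
(300, 266, 345, 290) 1074 [0.032 0.039 0.051 0.064 0.067]
```

Request:
carry_out(commands=[1,-0.12,0.14,0,0,0,-0.02,1,-0.24,0.28,0,0,0,-0.03,1,-0.34,0.4,0,0,0,-0.04])

```text
time_s: 15.53
ee_pos: [0.5523, -0.082, 0.0253]
eef_rot: [3.14, -0.002, 0.456]
force: [-0.6, -2.2, 0.4]
grip_width: 0.0
```

Run:
```python
from h import *
c=blank(-87)
arc2(-64.5-55-28,12,-90,-90,1,yo=np.pi/2)
```

```text
blank jig 5.2 66.3 wh 110.7 114.0 ang -87.6 | post in body [66.1 -8. ] tcp jig [-65.9 103.1] tcp body [-39.7 -69.5] F [-0.3  0.7  0.9] t 15.5833
[1, -5.264, 7.255, -0.13, 0.0, 0.0, -0.346],
```

Request:
carry_out(commands=[1,0.13,-1.19,0,0,0,-0.05,1,-1.5,-1.4,0,0,0,-0.1,1,-3.5,-1.6,0,0,0,-0.2,1,-4.6,-1.7,0,0,0,-0.3,1,-4.8,0.5,0,0,0,-0.346,1,-5.0,3,0,0,0,-0.346,1,-5.3,5.5,0,0,0,-0.346,1,-5.5,7.4,0,0,0,-0.346,1,-5.5,7.8,0,0,0,-0.346,1,-5.5,7.8,0,0,0,-0.346])

```text
time_s: 16.42
ee_pos: [0.4972, -0.003, 0.0254]
eef_rot: [3.14, -0.002, 0.112]
force: [0.3, 0.7, -1.1]
grip_width: 0.0004
```

Run:
```python
from h import *
o=ctrl.get_obs(); R=np.array([[np.cos(JT),-np.sin(JT)],[np.sin(JT),np.cos(JT)]])
print((o['ee_pos'][:2]-JO)@R*1000,o['force'],o['eef_rot'])
c=cam('top'); cv2.imwrite('pics/t2.png',cv2.resize(c[0][165:300,240:430],None,fx=4.2,fy=4.2,interpolation=cv2.INTER_CUBIC))
```

```text
[ 18.459386   149.15642528] [ 0.30512369  0.67993639 -1.14664676] [ 3.13968611e+00 -2.39207380e-03  1.11513459e-01]
```

Request:
carry_out(commands=[1,0.4,0.04,0,0,0,0,1,0.8,0.09,0,0,0,0,1,1.0,0.11,0,0,0,0,1,1.15,0.12,0,0,0,0,1,1.3,0.14,0,0,0,0,1,1.4,0.15,0,0,0,0])

```text
time_s: 16.97
ee_pos: [0.5114, -0.0025, 0.0252]
eef_rot: [3.14, -0.002, 0.11]
force: [-0.9, 0.1, 0.4]
grip_width: 0.0007
```

Request:
carry_out(commands=[1,0.1,0.01,0,0,0,0,1,0.2,0.02,0,0,0,0])

```text
time_s: 17.13
ee_pos: [0.5134, -0.0024, 0.0252]
eef_rot: [3.14, -0.002, 0.11]
force: [-0.8, -1.0, 0.2]
grip_width: 0.0006
```

Request:
carry_out(commands=[1,0.1,0.01,0,0,0,0,1,0.15,0.02,0,0,0,0])

```text
time_s: 17.3
ee_pos: [0.5146, -0.0021, 0.0251]
eef_rot: [3.14, -0.001, 0.11]
force: [-5.1, 0.3, 2.1]
grip_width: 0.0002
```

Request:
carry_out(commands=[1,-0.6,-0.07,0,0,0,0,1,-1.3,-0.14,0,0,0,0,1,-1.1,-3,0,0,0,0,1,-0.7,-6,0,0,0,0,1,-0.3,-9,0,0,0,0,1,-0.2,-10,0,0,0,0,1,0.5,-9.9,0,0,0,0,0.5,3,-9.7,0,0,0,0,0,6,-9.3,0,0,0,0,-0.28,7.8,-9.1,0,0,0,0,-0.28,7.85,-9.1,0,0,0,0,-0.28,7.85,-9.1,0,0,0,0])

```text
time_s: 18.3
ee_pos: [0.593, -0.0918, 0.0246]
eef_rot: [3.14, -0.0, 0.112]
force: [-0.3, -0.0, -0.4]
grip_width: 0.0301
```

Run:
```python
from h import *
c=blank(-90); cv2.imwrite('pics/w5.png',c[0])
```

```text
blank jig 1.1 63.4 wh 104.0 112.3 ang -89.8 | post in body [63.4 -1.3] tcp jig [-80.5  64.3] tcp body [ -1.3 -81.6] F [-1.  -0.4 -0.5] t 18.35
```

View pics/w5.png

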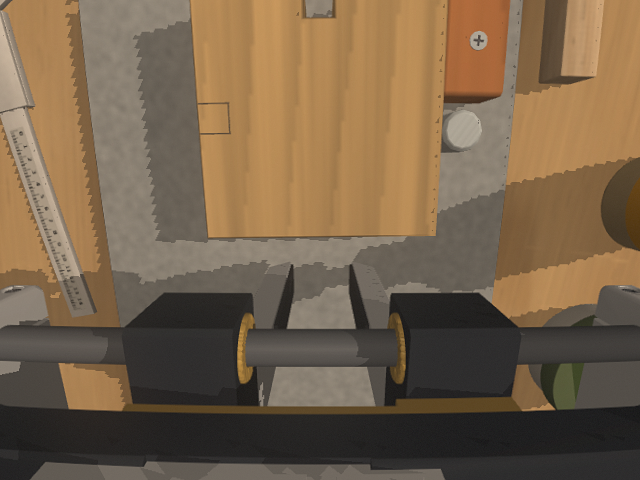

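The blank is square against the post (462,130) and the fence, with the slot at the top (318,8) and the fingers clear behind the trailing edge (row 237). Now sliding it along the fence.

Request:
carry_out(commands=[-0.28,-0.05,0.4,0,0,0,0,-0.28,-0.09,0.8,0,0,0,0,-0.28,-0.13,1.2,0,0,0,0,-0.28,-0.15,1.4,0,0,0,0,-0.28,-0.18,1.6,0,0,0,0,-0.28,-0.2,1.8,0,0,0,0,-0.28,-0.22,2.0,0,0,0,0,-0.28,-0.25,2.25,0,0,0,0,-0.28,-0.28,2.5,0,0,0,0,-0.28,-0.3,2.75,0,0,0,0,-0.28,-0.33,3.0,0,0,0,0,-0.28,-0.36,3.25,0,0,0,0])

```text
time_s: 19.35
ee_pos: [0.5887, -0.0594, 0.0246]
eef_rot: [3.14, 0.0, 0.111]
force: [-0.2, -0.1, 0.5]
grip_width: 0.06
```

Request:
carry_out(commands=[-0.28,-0.03,0.25,0,0,0,0,-0.28,-0.06,0.5,0,0,0,0,-0.28,-0.08,0.75,0,0,0,0,-0.28,-0.11,1.0,0,0,0,0,-0.28,-0.14,1.25,0,0,0,0,-0.28,-0.17,1.5,0,0,0,0,-0.28,-0.19,1.75,0,0,0,0,-0.28,-0.22,2.0,0,0,0,0])

```text
time_s: 20.02
ee_pos: [0.5865, -0.0391, 0.0246]
eef_rot: [3.14, 0.0, 0.111]
force: [-0.9, -0.0, 0.4]
grip_width: 0.0602
```

Run:
```python
from h import *
c=blank(-90)
p,d=viewer.camera('top'); cv2.imwrite('pics/t3.png',p)
```

```text
blank jig 39.4 63.7 wh 110.4 111.5 ang -89.9 | post in body [ 63.7 -39.5] tcp jig [-26.8  64.3] tcp body [ -0.7 -66.2] F [0.1 0.3 0.1] t 20.0667
```

Request:
carry_out(commands=[-0.28,-0.03,0.25,0,0,0,0,-0.28,-0.06,0.5,0,0,0,0,-0.28,-0.08,0.75,0,0,0,0,-0.28,-0.11,1.0,0,0,0,0,-0.28,-0.14,1.25,0,0,0,0,-0.28,-0.16,1.45,0,0,0,0,-0.28,-0.18,1.65,0,0,0,0,-0.28,-0.2,1.8,0,0,0,0])

```text
time_s: 20.78
ee_pos: [0.5845, -0.0207, 0.0246]
eef_rot: [3.14, 0.0, 0.112]
force: [0.4, -0.9, 0.1]
grip_width: 0.0597
```

Request:
carry_out(commands=[-0.28,-0.01,0.1,0,0,0,0,-0.28,-0.02,0.2,0,0,0,0,-0.28,-0.03,0.3,0,0,0,0,-0.28,-0.04,0.4,0,0,0,0])

```text
time_s: 21.12
ee_pos: [0.5841, -0.0167, 0.0246]
eef_rot: [3.14, 0.0, 0.112]
force: [0.6, -1.0, 0.2]
grip_width: 0.0599
```

Run:
```python
from h import *
c=blank(-90); cv2.imwrite('pics/w6.png',c[0])
```

```text
blank jig 62.1 64.2 wh 111.0 110.4 ang -90.2 | post in body [ 64.3 -61.9] tcp jig [-4.5 64.3] tcp body [  0.1 -66.6] F [ 1.3 -0.   0.4] t 21.1667
```

View pics/w6.png

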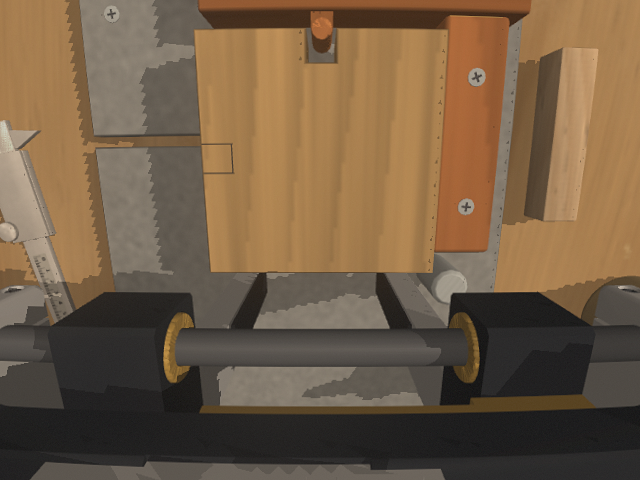

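The key (321,28) is entering the slot (306–337) and looks centred. I'll ease on in small steps while watching the force.

Request:
carry_out(commands=[-0.28,-0.01,0.1,0,0,0,0,-0.28,-0.02,0.2,0,0,0,0,-0.28,-0.03,0.3,0,0,0,0,-0.28,-0.04,0.4,0,0,0,0,-0.28,-0.05,0.5,0,0,0,0])

```text
time_s: 21.58
ee_pos: [0.5836, -0.0114, 0.0246]
eef_rot: [3.14, 0.0, 0.112]
force: [0.4, -0.8, 0.8]
grip_width: 0.0605
```

Request:
carry_out(commands=[-0.28,-0.01,0.1,0,0,0,0,-0.28,-0.02,0.2,0,0,0,0])

```text
time_s: 21.75
ee_pos: [0.5834, -0.0093, 0.0246]
eef_rot: [3.14, 0.0, 0.112]
force: [0.3, -1.6, 0.7]
grip_width: 0.06
```

Request:
carry_out(commands=[-0.28,-0.01,0.08,0,0,0,0,-0.28,-0.02,0.15,0,0,0,0])

```text
time_s: 21.92
ee_pos: [0.5832, -0.0077, 0.0246]
eef_rot: [3.14, 0.0, 0.112]
force: [-0.1, 0.1, -0.3]
grip_width: 0.0602
```

Request:
carry_out(commands=[-0.28,-0.01,0.08,0,0,0,0,-0.28,-0.02,0.15,0,0,0,0])

```text
time_s: 22.08
ee_pos: [0.5831, -0.0068, 0.0247]
eef_rot: [3.139, 0.0, 0.112]
force: [0.8, -10.3, -0.4]
grip_width: 0.0603
```

Request:
carry_out(commands=[-0.28,-0.01,0.06,0,0,0,0,-0.28,-0.01,0.12,0,0,0,0])

```text
time_s: 22.25
ee_pos: [0.5831, -0.0068, 0.0247]
eef_rot: [3.137, -0.0, 0.112]
force: [-0.4, -14.7, -0.3]
grip_width: 0.0604
```

Run:
```python
from h import *
c=blank(-90); cv2.imwrite('pics/w7.png',c[0])
```

```text
blank jig 72.0 64.1 wh 110.9 110.1 ang -90.0 | post in body [ 64.1 -72. ] tcp jig [ 5.3 64.2] tcp body [ -0.1 -66.8] F [-0.4 -9.7 -0.4] t 22.3
```

It stopped at 10–15 N. I'll back off and check from near whether it's flush.

Request:
carry_out(commands=[-0.28,0.1,-0.8,0,0,0,0,-0.28,0.3,-2.5,0,0,0,0,-0.28,0.3,-3,2,0,0,0,-0.28,0.3,-3,6,0,0,0,-0.28,0.3,-2.5,9,0,0,0,-0.28,0,0,11,0,0,0,-0.28,-0.3,2.5,11,0,0,0,-0.28,-0.3,2.5,11,0,0,0])

```text
time_s: 22.97
ee_pos: [0.5802, 0.0211, 0.1362]
eef_rot: [3.138, -0.002, 0.114]
force: [1.1, -0.3, -0.3]
grip_width: 0.0601
```

Run:
```python
from h import *
c=blank(-90); cv2.imwrite('pics/w8.png',c[0])
```

```text
blank jig 71.6 64.2 wh 110.3 110.3 ang -89.9 | post in body [ 64.1 -71.8] tcp jig [31.8 64.3] tcp body [ -0.2 -39.9] F [-0.2  0.4  0.1] t 23.0167
```

View pics/w8.png

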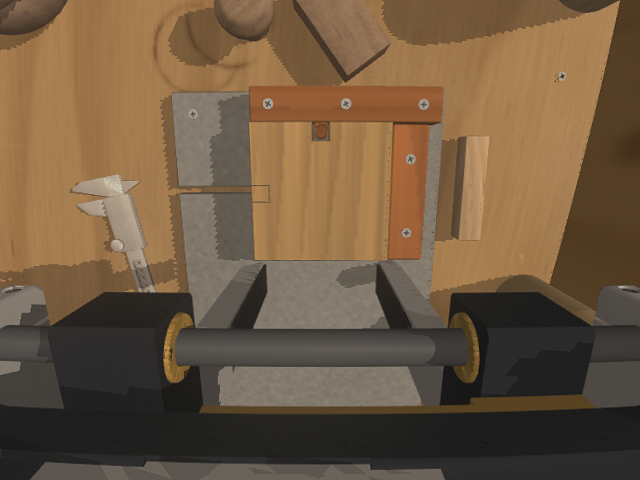

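Run:
```python
from h import *
w=cv2.imread('pics/w8.png')[80:150,240:450]; s=cam('scene')[0][150:260,230:400]
a=cv2.resize(w,(760,253),interpolation=cv2.INTER_CUBIC); b=cv2.resize(s,(525,340),interpolation=cv2.INTER_CUBIC)
o=np.zeros((595,760,3),np.uint8); o[:253]=a; o[254:594,:525]=b; cv2.imwrite('pics/f.png',o)
```

```text
(no output)
```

View pics/f.png

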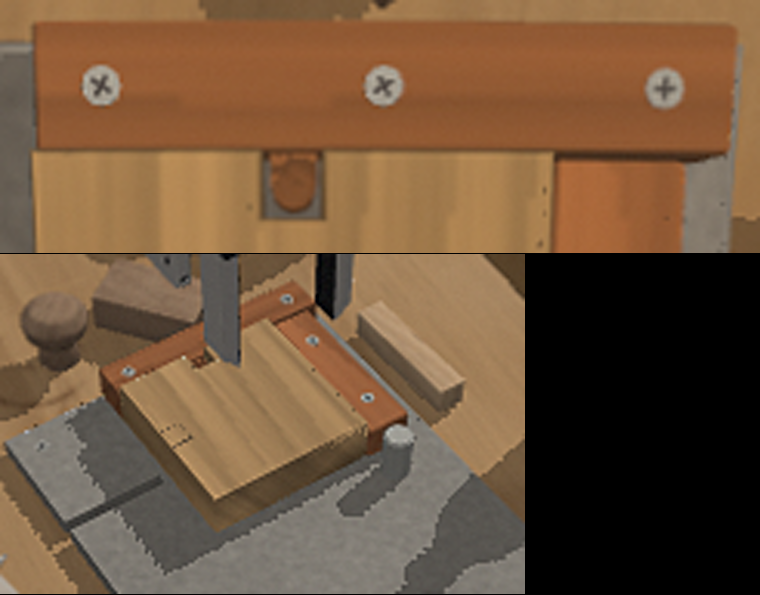

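The edge is flush on the back fence along its whole length, with the key fully inside the slot. The fingers are well above the work and touch nothing. Handing in.

```bash
python3 -c "
from h import *
print(ctrl.get_obs()['force'].round(1)); print(ticket.hand_in())"
```

```text
[-0.   0.  -0.3]
the job is handed in; nothing more can be done
None
```

The blank made its quarter turn on the post and slid along the side fence. It is now home, with its slot over the key. I handed the job in at about 23 s of the 72 s allowed.

- **The turn:** I pushed first on the edge opposite the post. At about -26° the blank was spinning about its own centre and the finger was slipping off its corner. I moved to the next edge near its corner, and the blank went round the post to about -88°. A light push of about 5 N then squared it to the post and fence.
- **Seating:** I slid it along the fence with both fingers open on the trailing edge, at about 1 N. It came to a firm stop, where I read 10 N and then 15 N.
- **Last checks:** The wrist picture shows the edge flush along the back fence and the key inside the slot. The blank measured jig x 71.6–72.0, y 64.1, at -90°; home is x 73, y 64. The 1 mm difference in x is within the calibration error.
- **High force reading:** While bringing the blank up to the post, one push wedged briefly, with 28.2 N along the push and 28.5 N in all. That is under the 30 N limit, but forces are only read at the end of each move, so the peak could have been slightly higher. I backed off at once; after that the readings were about 1–2 N until the squaring push and the seating.
- **Other things:** I saw no sign that anything else was touched or moved, but I did not measure their positions again at the end.

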